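# Find the socket that fits the clamp nut

## Robot

A 6-joint arm with a two-finger parallel gripper is mounted at the origin on the work surface. World frame = base frame: x ahead of the robot, y to its left, z up, the work surface at z = 0. Lengths are in mm, angles in rad, forces in N, time in s.
With the tool pointing down it reaches from about 350 to 875 mm from the base axis. Payload 15.5 kg.
Tool frame: the origin (TCP) lies on the mounting face of the last link; the fingertips stand 173 mm ahead of it and the grasp point (between the pads) lies 155 mm ahead of it; z points along the fingers, x is the direction in which the jaws open and shut, and the axes are right-handed (so a half turn about z gives the same grasp; the last joint's range is limited). The gripper opens to 85 mm and grips with 20 to 120 N. Pads are 22 mm wide; open, the fingers measure 114 mm over their backs; the gripper's body (76 mm by 85 mm) begins 54 mm behind the grasp point. The pads swing forward as they close: fully open they stand 13 mm farther back than shut.
Start: joints at [-1.419, 0.494, 1.345, -0, 1.302, -0.096], TCP at [152.69, -606.064, 404.677] pointing down, gripper open.
Joint ranges: [-2.91, 2.91], [-0.82, 2.16], [0.22, 2.67], [-1.22, 4.37], [0.12, 2.79], [-3.08, 3.08]. Speed limits (rad/s): [1.89, 1.89, 2.57, 3.01, 3.01, 3.01].

## Interface

Orientations are given as a 3x3 rotation matrix whose columns are the frame's x, y, z axes.
In Python, from bench import r, viewer gives the robot as it stands.
- The arm moves only by the tool step_arm, never from a script. Its argument "series" is a list that holds one entry, the list of rows, each a list of 7 numbers: the shift along the tool's x, y, z as a fraction of full scale, then the turn, a rotation vector about the tool's x, y, z as a fraction of full scale, then the opening, from 0 (shut) to 1 (fully open). In form: [[[x, y, z, ax, ay, az, claw], ...]]. A call has 1 to 12 rows; each row shifts and turns the pose as measured when the row begins, along the tool's axes as they then stand; what a row does not reach is not made up. Full scale, the value 1, is 400 mm for a shift and 1.5 rad for a turn. A row lasts 1/8 s, in which the tool goes at most 62.5 mm and 10.7 degrees, less where a joint would pass 70% of its speed; a pose out of reach is approached as far as the arm can. A call with a number of a shift or a turn outside -1 to 1 is refused whole. A call with a gripper value outside its range is refused whole. The fingers move at their own pace and stop on an object; "grip_force" is the grip in N (left out, the last holds). Time passes only in rows, so rows that do not move let the fingers close. It gives the time, the measured TCP pose, the force and the opening at its end, in the units of the state.
- r.read_state(): the state, without advancing time (a new reading comes with each control period).
- viewer.grab_frame(name): name is "scene" or "side" or "wrist"; returns the picture (480x640x3 uint8, red, green, blue); there is no depth.
- viewer.camera_params(name): a dict with "fx", "fy", "cx", "cy" (pixels), "xyz" and "orientation" of the camera in the world. Camera axes: x right, y down, z forward; pixel columns grow to the right and rows downward; lengths in mm; the calibration is good to about 2 mm. A picture is of the moment at which its call begins: read the wrist's pose just before it. camera_params takes no time and is no camera call; for the wrist camera it gives the pose at the moment of the call.
- r.close_job(): hands the job in, once; it reports no verdict.
The state is a dict: "time": time; "joint_pos": joint angles; "qvel": joint speeds; "effort": joint torques, N m; "ee_pos": TCP position; "eef_rot": TCP orientation; "force": force on the tool from outside, world axes, zero at the start; "moment": the same for the moment, N m; "finger_gap": finger opening in mm.
Only numpy, scipy, OpenCV 4.12 (cv2) and the standard library are available. Lean on these libraries where they do the work, as an engineer would, in place of code of your own. Each camera call takes 0.05 s, during which the arm holds its last target. There are 200 camera calls.

## Task

By trying them on the hex nut in the middle of the strap clamp, find which of the three look-alike steel sockets fits, and finish with that one pushed fully home over the nut, upright, while you still hold it in the gripper: do not let go of it, so that it is ready to be turned. Leave the two that do not fit standing upright on the rubber mat, and do not disturb the other things on the bench.

Things in the scene. Friction and masses are not known exactly. Their poses are not given: they have to be found in the camera images.
- nut_base (a point): fixed steel hex nut, 24 mm across flats, 17 mm tall, top 4 mm bevelled in to 18 mm. Point: on its axis, at its underside, on a washer 33 mm above the bench. z up; x at right angles to a nut flat. The right socket (bore 26 mm across flats) goes down until its mouth meets the washer: its centre is then 36 mm above this point. The wrong ones (bores 21 mm or less) stop 13 mm or more higher.
- clamp: the strap clamp that carries the nut at its middle: aluminium foot plate 160 (x) x 120 x 18 mm, over it a dark steel strap 150 (x) x 46 mm with its top 30 mm above the bench, then a washer 44 mm across and 3 mm thick. Fixed; origin at the centre of the plate's underside
- mat: thin grey rubber mat 130 (x) x 290 (y) x 3 mm, fixed, on which the sockets stand in a row along its y, about 88 mm apart; origin at the centre of its underside
- socket_1_mid (a point): centre of a steel socket standing mouth down, one of three alike outside (only trying tells which fits). Round barrel 38 mm across, 34 mm high, hex bore 26 mm deep open below; above it a solid hex shank 24 mm across flats, 38 mm high, to grip. Point: on the axis, 36 mm above the mouth. z up; x at right angles to a shank flat; bore flats lie parallel to shank flats. 0.2 to 0.33 kg.
- socket_2_mid (a point): centre of a steel socket standing mouth down, one of three alike outside (only trying tells which fits). Round barrel 38 mm across, 34 mm high, hex bore 26 mm deep open below; above it a solid hex shank 24 mm across flats, 38 mm high, to grip. Point: on the axis, 36 mm above the mouth. z up; x at right angles to a shank flat; bore flats lie parallel to shank flats. 0.2 to 0.33 kg.
- socket_3_mid (a point): centre of a steel socket standing mouth down, one of three alike outside (only trying tells which fits). Round barrel 38 mm across, 34 mm high, hex bore 26 mm deep open below; above it a solid hex shank 24 mm across flats, 38 mm high, to grip. Point: on the axis, 36 mm above the mouth. z up; x at right angles to a shank flat; bore flats lie parallel to shank flats. 0.2 to 0.33 kg.
- washer: bystander: loose flat steel washer 32 mm across, 4 mm thick, lying on the mat; origin under its centre
- screwdriver: bystander: screwdriver with black handle, 170 mm long, lying on the bench between mat and clamp; origin under its middle, x along it
- bolt: bystander: dark steel hex bolt standing on its head, head 24 mm across flats, 40 mm tall; origin under its head
- mug: bystander: white mug, 80 mm across, 85 mm tall; origin under its centre
- post: bystander: aluminium optical post on a round foot 44 mm across, 70 mm tall; origin under its foot
- pad: bystander: paper pad 100 x 75 x 18 mm; origin under its centre
- tin: bystander: small aluminium tin, 54 mm across, 55 mm tall; origin under its centre
Not all that is in view belongs to the job. What is shaped like the part that bears socket_1_mid but blue or purple is not meant.

How it is judged:
By the outcome, as a careful person would: the job done as asked, in the order asked, and still so for the second after the job is handed in, while the arm keeps its last pose, push and grip.
It also fails if it takes over 70 s, if anything falls off the work surface, if the arm or the gripper's body presses on something with over 40 N, if the wrist force passes 120 N, or if a joint passes its speed limit or range.

## Working session

There is one attempt and no reset: what is moved stays moved. The work goes in short steps, Python scripts to look and compute and a tool call to move; the robot and the scene stay as the last step left them, time stands still between calls to the robot, and variables do not carry over. Pictures are saved under pics/ and viewed, about 8 in all and at most 12, crops included, and the job is handed in when it is done.

Besides the shell and the picture viewer there is one more tool, called after "Request:" as a command line: name --argument value ..., lists and objects as JSON in quotes. step_arm: Moves the arm, as the interface text tells. Its arguments: {"type":"object","properties":{"series":{"type":"array"},"grip_force":{"type":"number"}},"required":["series"]}

```bash
mkdir -p pics; ls; python3 - <<'E'
from bench import r, viewer
import cv2
s=r.read_state(); print(s)
for n in("scene","side"):
    cv2.imwrite(f"pics/{n}0.png",viewer.grab_frame(n)[:,:,::-1]); print(n,viewer.camera_params(n))
E
```

```text
pics
{'time': 0.0, 'joint_pos': array([-1.41950446e+00,  4.94171429e-01,  1.34614275e+00, -2.72692980e-05,
        1.30248381e+00, -9.55220559e-02]), 'qvel': array([-1.36570600e-03,  9.52342584e-04, -1.15453917e-03, -3.50060161e-04,
       -5.43811124e-05,  7.84464196e-04]), 'effort': array([ 1.75732897e-03, -8.82155943e+01, -3.83867311e+01, -1.36392393e-05,
        1.00557719e-02, -1.10137635e-04]), 'ee_pos': array([ 152.65973788, -605.91162921,  404.10349406]), 'eef_rot': array([[ 2.44322578e-01, -9.69693990e-01, -2.07655463e-04],
       [-9.69693267e-01, -2.44322650e-01,  1.18760196e-03],
       [-1.20234541e-03, -8.87958670e-05, -9.99999273e-01]]), 'force': array([0.48365977, 0.44752348, 0.41898609]), 'moment': array([-0.04934988,  0.04293567, -0.02449359]), 'finger_gap': 85.08306715762008}
scene {'fx': 467.1532603589637, 'fy': 467.1532603589637, 'cx': 314.4086968106679, 'cy': 238.26250297897528, 'xyz': array([ 911.32916251, -591.87273116,  890.76486998]), 'orientation': array([[ 0.88869051,  0.34550698, -0.30142013],
       [ 0.45849263, -0.66434598,  0.59027868],
       [ 0.00369815, -0.66277397, -0.74881038]])}
side {'fx': 514.1916638149597, 'fy': 514.1916638149597, 'cx': 313.98680752287964, 'cy': 234.87722188956016, 'xyz': array([ 371.22136145, -611.0078513 ,  767.00730506]), 'orientation': array([[ 0.96304094, -0.18479977,  0.19596221],
       [-0.26906182, -0.69394406,  0.66786779],
       [ 0.012565  , -0.69590998, -0.7180191 ]])}
```

View pics/scene0.png

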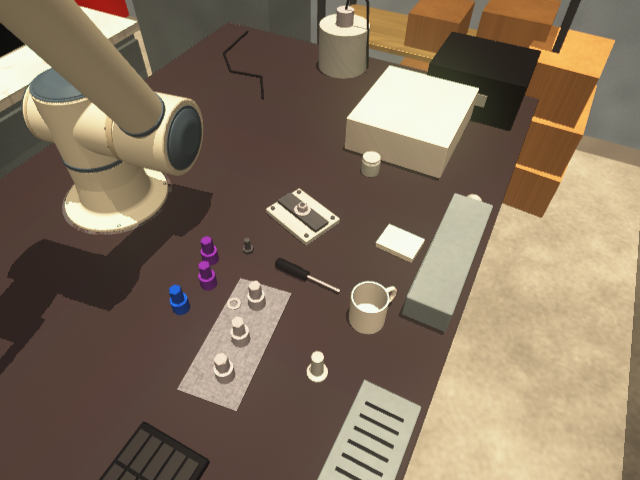

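View pics/side0.png

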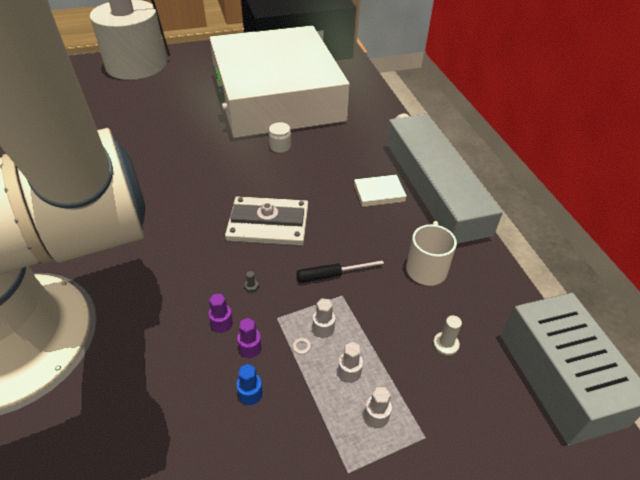

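Scene view: sockets at about (256,292), (238,329), (223,366), nut at (303,208). Side view: sockets at (323,316), (350,361), (379,405), nut at (267,211). The loose washer is near socket 1 on the mat.

```bash
cat > h.py <<'E'
import numpy as np, cv2
from bench import r, viewer
def bp(cam,uv,z):
    p=viewer.camera_params(cam) if isinstance(cam,str) else cam
    u,v=uv; d=p["orientation"]@np.array([(u-p["cx"])/p["fx"],(v-p["cy"])/p["fy"],1.])
    return p["xyz"]+d*(z-p["xyz"][2])/d[2]
def proj(cam,X):
    p=viewer.camera_params(cam) if isinstance(cam,str) else cam
    q=p["orientation"].T@(np.asarray(X,float)-p["xyz"]); return np.array([p["cx"]+p["fx"]*q[0]/q[2],p["cy"]+p["fy"]*q[1]/q[2]])
E
python3 - <<'E'
from h import *
np.set_printoptions(precision=1,suppress=True)
print("sock scene",[bp("scene",p,40)[:2] for p in((256,294),(239,331),(223,368))])
print("sock side",[bp("side",p,40)[:2] for p in((323,317),(350,362),(379,406))])
print("nut",bp("scene",(303,207),50),bp("side",(267,209),50))
print("mat",[bp("side",p,3)[:2] for p in((278,316),(342,296),(424,436),(352,466))])
print("clamp",[bp("side",p,18)[:2] for p in((237,198),(309,199),(305,243),(227,238))])
print("bolt,wash,scr",[bp("side",p,3)[:2] for p in((251,286),(302,346),(298,275),(382,264))])
print("mug,post,purple",[bp("side",p,3)[:2] for p in((430,270),(447,343),(250,350),(221,325),(250,396))])
c=viewer.camera_params("wrist");s=r.read_state();R=s["eef_rot"]
print(c, R.T@(c["xyz"]-s["ee_pos"]), R.T@c["orientation"])
a=[viewer.grab_frame("scene")[180:420,170:350],viewer.grab_frame("side")[190:430,220:400]]
E
```

```text
sock scene [array([ 530. , -125.9]), array([ 547.9, -220.7]), array([ 565.6, -303.9])]
sock side [array([ 532. , -126.6]), array([ 549.2, -220.6]), array([ 567.7, -302. ])]
nut [498.1 152.2  50. ] [494.1 151.3  50. ]
mat [array([462.9, -78.8]), array([587.5, -66. ]), array([ 626.3, -348.8]), array([ 507.8, -361.7])]
clamp [array([443.9, 236.3]), array([594.4, 193.2]), array([552.2,  68.5]), array([404.2, 122.3])]
bolt,wash,scr [array([429.,   1.]), array([ 488.7, -150. ]), array([521.1,   4.1]), array([687.5, -11.6])]
mug,post,purple [array([772.5, -50.3]), array([ 731.6, -209.7]), array([ 401.5, -134.5]), array([361.6, -71.4]), array([ 386.1, -216.7])]
{'fx': 408.3064075315658, 'fy': 408.3064075315658, 'cx': 317.5086849377242, 'cy': 239.27602572491008, 'xyz': array([ 225. , -586.3,  372.7]), 'orientation': array([[ 0.2, -0.9, -0.3],
       [-1. , -0.2, -0.1],
       [-0. ,  0.3, -1. ]])} [ -1.3 -75.   31.5] [[ 1.   0.   0. ]
 [-0.   1.   0.3]
 [ 0.  -0.3  1. ]]
```

Request:
step_arm --series '[[[-0.07,-0.12,0.02,0,0,0,1],[-0.07,-0.12,0.02,0,0,0,1],[-0.07,-0.12,0.02,0,0,0,1],[-0.07,-0.12,0.02,0,0,0,1],[-0.07,-0.12,0.02,0,0,0,1],[-0.07,-0.12,0.02,0,0,0,1],[-0.07,-0.12,0.02,0,0,0,1],[-0.07,-0.12,0.02,0,0,0,1],[-0.07,-0.12,0.02,0,0,0,1],[-0.07,-0.12,0.02,0,0,0,1],[0,0,0,0,0,0,1]]]'

```text
time: 1.58
ee_pos: [561.9, -205.8, 320.7]
eef_rot: [[0.242, -0.97, 0.001], [-0.97, -0.242, -0.001], [0.002, -0.0, -1.0]]
force: [-1.1, -0.5, 0.0]
finger_gap: 85.6
```

```bash
python3 - <<'E'
from h import *
import pickle
s=r.read_state(); print(s["time"],s["ee_pos"],s["eef_rot"])
c=viewer.camera_params("wrist"); im=viewer.grab_frame("wrist")
pickle.dump((c,im),open("w1.pkl","wb")); cv2.imwrite("pics/w1.png",im[:,:,::-1])
E
```

```text
1.575 [ 561.85942207 -205.83664137  320.70486586] [[ 2.41763836e-01 -9.70334849e-01  7.27357322e-04]
 [-9.70333883e-01 -2.41764657e-01 -1.41619053e-03]
 [ 1.55002832e-03 -3.63395801e-04 -9.99998733e-01]]
```

View pics/w1.png

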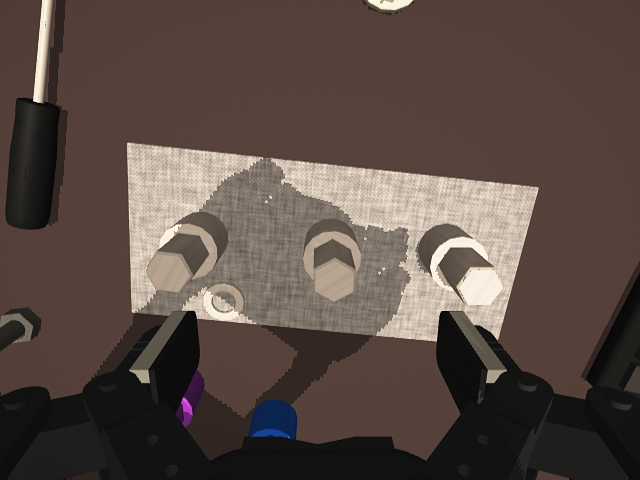

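Wrist view: three sockets on the mat with tops at about (170,271), (335,281), (478,287); the loose washer lies next to the left one, which is socket 1. Now a look at the nut, then a crop showing all the hex tops.

Request:
step_arm --series '[[[-0.13,-0.008,0.014,0,0,0,1],[-0.13,-0.008,0.014,0,0,0,1],[-0.13,-0.008,0.014,0,0,0,1],[-0.13,-0.008,0.014,0,0,0,1],[-0.13,-0.008,0.014,0,0,0,1],[-0.13,-0.008,0.014,0,0,0,1],[-0.13,-0.008,0.014,0,0,0,1],[0,0,0,0,0,0,1]]]'

```text
time: 2.62
ee_pos: [492.4, 153.4, 281.0]
eef_rot: [[0.23, -0.973, 0.003], [-0.973, -0.23, -0.004], [0.005, -0.002, -1.0]]
force: [0.8, -0.4, 0.3]
finger_gap: 85.4
```

```bash
python3 - <<'E'
from h import *
import pickle
s=r.read_state(); print(s["time"],s["ee_pos"])
c=viewer.camera_params("wrist"); im=viewer.grab_frame("wrist")
pickle.dump((c,im),open("w2.pkl","wb"))
c1,im1=pickle.load(open("w1.pkl","rb"))
n=proj(c,[496,152,50]);print(n)
k=lambda im,u,v,w,h,f:cv2.resize(im[int(v)-h:int(v)+h,int(u)-w:int(u)+w],None,fx=f,fy=f,interpolation=cv2.INTER_CUBIC)
# tops: 3 crops 64x64 x4 ; nut 60x.. 
row1=np.hstack([k(im1,*p,33,33,4) for p in((170,271),(335,281),(478,287))])
row2=np.hstack([k(im,*n,66,42,4),k(im,320,240,132,84,1)*1]) if 0 else k(im,*n,99,41,4)
out=np.vstack([row1,row2]);print(out.shape)
cv2.imwrite("pics/c1.png",out[:,:,::-1]); cv2.imwrite("pics/w2.png",im[:,:,::-1])
E
```

```text
2.625 [492.35032387 153.3506444  281.00634166]
[321.99036199 259.8891369 ]
(592, 792, 3)
```

View pics/c1.png

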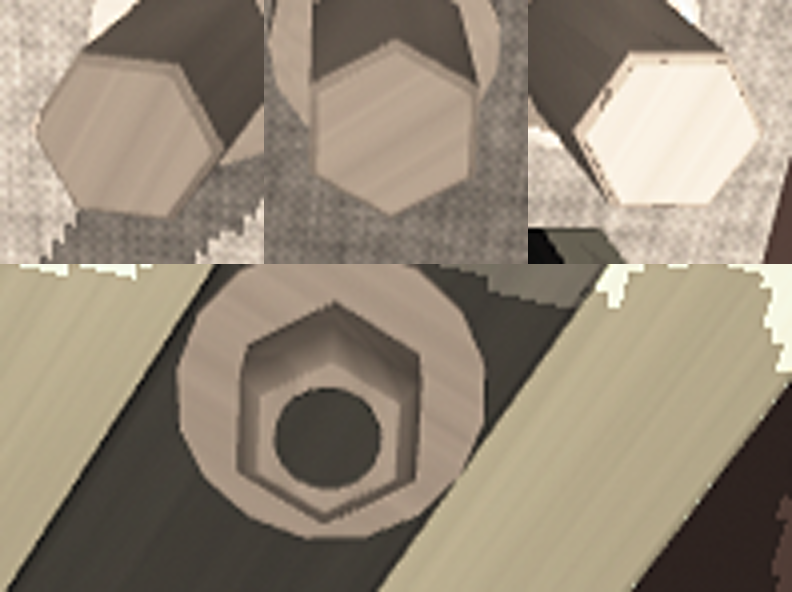

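The crop shows three clean hex tops, and the nut with its bevel, thread hole and washer. I'll fit hexagons to the corners read from it.

```bash
cat >> h.py <<'E'
from scipy.optimize import least_squares
def hexfit(P):  # P: n corners world xy, -> cx,cy,circumradius, flat-normal angle (mod 60 deg)
    P=np.asarray(P)[:,:2]; d0=P-P.mean(0); k=np.angle(np.mean(np.exp(6j*np.arctan2(d0[:,1],d0[:,0]))))/6
    z=P[:,0]+1j*P[:,1]; a0=np.arctan2(d0[:,1],d0[:,0]); n=np.round((a0-k)/(np.pi/3))
    f=lambda q:(lambda e:np.r_[e.real,e.imag])(z-(q[0]+1j*q[1])-q[2]*np.exp(1j*(q[3]+n*np.pi/3)))
    s=least_squares(f,[*P.mean(0),13,k]); q=s.x
    return q[0],q[1],q[2]*np.sqrt(3),(np.degrees(q[3])+30)%60,np.sqrt(np.mean(s.fun**2))
E
python3 - <<'E'
from h import *
import pickle
np.set_printoptions(precision=2,suppress=True)
c1,_=pickle.load(open("w1.pkl","rb"));c2,_=pickle.load(open("w2.pkl","rb"))
C=[[(81,52),(178,65),(222,148),(167,216),(80,208),(38,128)],[(396,40),(474,88),(468,180),(391,214),(316,174),(315,84)],[(628,52),(723,52),(762,133),(710,206),(612,206),(575,132)]]
for i,(c,o) in enumerate(zip(C,((170,271),(335,281),(478,287)))):
    P=[bp(c1,(((x-264*i)+.5)/4-.5+o[0]-33,(y+.5)/4-.5+o[1]-33),75) for x,y in c]
    print("S",i+1,np.array(hexfit(P)))
g=lambda x,y,z:bp(c2,((x+.5)/4-.5+222,(y-264+.5)/4-.5+218),z)
print("nut top",np.array(hexfit([g(x,y,50) for x,y in [(331,362),(399,400),(398,480),(324,512),(258,470),(260,398)]])))
print("hole",g(328,438,50)); print("nut low",np.array(hexfit([g(x,y,46) for x,y in [(420,352),(414,480),(325,522),(238,470),(246,352)]])))
print("wash",g(331,398,33),g(178,398,33),g(485,398,33))
E
```

```text
S 1 [ 531.98 -126.09   22.79    6.49    0.35]
S 2 [ 549.49 -217.6    22.69   42.61    0.38]
S 3 [ 565.94 -299.03   23.53   14.74    0.27]
nut top [493.22 161.1   18.07  40.69   0.2 ]
hole [493.15 161.13  50.  ]
nut low [494.83 161.44  25.05  40.89   1.13]
wash [492.92 161.12  33.  ] [488.01 181.94  33.  ] [497.86 140.16  33.  ]
```

```bash
python3 - <<'E'
from h import *
import pickle
for X in([493,161,50],[495,152,50],[493,161,33]): print(proj("scene",X),proj("side",X))
c2,im2=pickle.load(open("w2.pkl","rb"))
s=r.read_state();c=viewer.camera_params("wrist");im=viewer.grab_frame("wrist")
print(s["ee_pos"],np.abs(s["qvel"]).max(),c["xyz"]-c2["xyz"],np.abs(im.astype(int)-im2).mean())
u=lambda n,p:cv2.resize(viewer.grab_frame(n)[p[1]-25:p[1]+25,p[0]-40:p[0]+40],None,fx=5,fy=5,interpolation=cv2.INTER_CUBIC)
cv2.imwrite("pics/c2.png",np.vstack([np.hstack([u("scene",(303,208)),u("side",(267,211))]),np.hstack([u("scene",(239,325)),u("side",(351,356))])])[:,:,::-1])
E
```

```text
[302.85207446 204.21428304] [265.48397805 205.97409294]
[301.87587923 206.65497394] [267.35586234 208.70034231]
[302.9491588  208.91160486] [265.93612047 212.00875144]
[492.82695169 152.01309452 281.16761616] 0.04456155401143339 [ 0.48737144 -1.41230172  0.21422014] 3.229791666666667
```

View pics/c2.png

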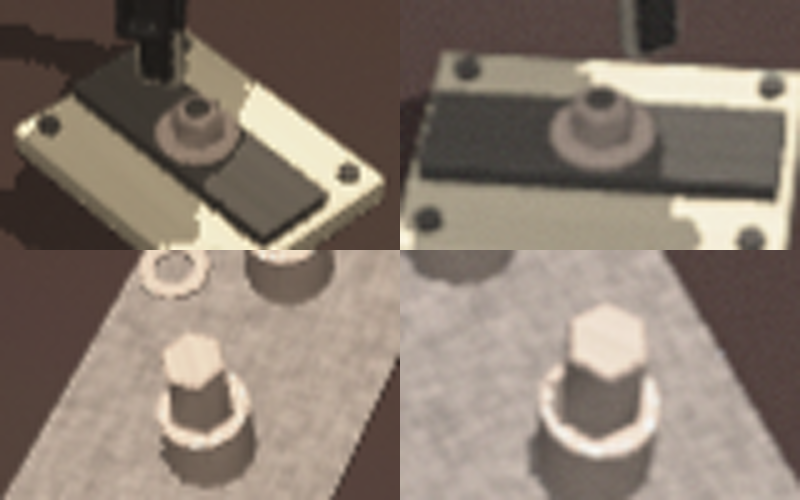

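```bash
python3 - <<'E'
from h import *
np.set_printoptions(precision=2,suppress=True)
print("S2",bp("scene",(237.6,322),75),bp("side",(352.4,349.4),75)); print("nut",bp("scene",(302,203.6),50),bp("side",(267,205.4),50))
for k in range(3):
    s=r.read_state();c=viewer.camera_params("wrist");im=viewer.grab_frame("wrist")
    print(s["ee_pos"],np.abs(s["qvel"]).max())
h=proj(c,[493,161,50]).astype(int); g=cv2.cvtColor(im,cv2.COLOR_RGB2GRAY)[h[1]-20:h[1]+20,h[0]-20:h[0]+20]
t,b=cv2.threshold(g,0,255,cv2.THRESH_BINARY_INV+cv2.THRESH_OTSU)
n,l,st,ce=cv2.connectedComponentsWithStats(b)
for i in range(1,n):
    if st[i,4]>60: print(st[i],bp(c,ce[i]+h-20,50))
E
```

```text
S2 [ 549.02 -219.98   75.  ] [ 551.15 -219.64   75.  ]
nut [489.99 161.98  50.  ] [496.36 161.91  50.  ]
[493.67 150.4  281.29] 0.005572508356263614
[493.63 150.55 281.26] 0.0056549772909527665
[493.61 150.72 281.24] 0.005425716340222168
[  0   0  19  40 151] [493.93 169.29  50.  ]
[ 20   0  20  40 173] [497.29 154.68  50.  ]
[  7   8  27  26 540] [493.19 161.18  50.  ]
```

Nut at about (493.2, 161.2), with flat normals at 40.7° mod 60. Socket 2 (549.5, −218.5) is already aligned with the present jaw yaw, so I'll try it first.

Request:
step_arm --series '[[[0.133,0.011,0,0,0,0,1],[0.133,0.011,0,0,0,0,1],[0.133,0.011,0,0,0,0,1],[0.133,0.011,0,0,0,0,1],[0.133,0.011,0,0,0,0,1],[0.133,0.011,0,0,0,0,1],[0.12,0.01,0,0,0,0,1],[0,0,0,0,0,0,1],[0,0,0,0,0,0,1],[0,0,0,0,0,0,1]]]'

```text
time: 4.32
ee_pos: [548.1, -227.9, 283.3]
eef_rot: [[0.224, -0.974, 0.007], [-0.974, -0.224, -0.005], [0.006, -0.006, -1.0]]
force: [0.6, 0.1, -0.1]
finger_gap: 85.3
```

```bash
cat >> h.py <<'E'
def go(target,yaw):  # needed shift in tool axes (fractions) and turn about tool z; yaw=angle of tool x, deg
    s=r.read_state();R=s["eef_rot"]; d=R.T@(np.asarray(target,float)-s["ee_pos"])/400
    y=np.radians(yaw); x=np.array([np.cos(y),np.sin(y),0]); G=np.c_[x,np.cross([0,0,-1],x),[0,0,-1]]
    from scipy.spatial.transform import Rotation as Q
    w=Q.from_matrix(R.T@G).as_rotvec()/1.5
    print("t",s["time"],"ee",s["ee_pos"].round(1),"yaw",np.degrees(np.arctan2(R[1,0],R[0,0])).round(1),"shift",d.round(4),"turn",w.round(3),"F",s["force"].round(1),"gap",s["finger_gap"].round(1))
E
python3 -c "
from h import *
go([549.5,-218.5,215],-77.4)
for n,z in(('scene',75),('side',75)): print(n,proj(n,[549.5,-218.5,z]))
import pickle;c=viewer.camera_params('wrist');im=viewer.grab_frame('wrist')
cv2.imwrite('pics/w3.png',im[:,:,::-1]);[print(proj(c,(*p,75))) for p in((532,-126.1),(549.5,-217.6),(565.9,-299))]
pickle.dump((c,im),open('w3.pkl','wb'))"
```

```text
Traceback (most recent call last):
  File "h.py", line 22, in go
    print("t",s["time"],"ee",s["ee_pos"].round(1),"yaw",np.degrees(np.arctan2(R[1,0],R[0,0])).round(1),"shift",d.round(4),"turn",w.round(3),"F",s["force"].round(1),"gap",s["finger_gap"].round(1))
                                                                                                                                                                          ^^^^^^^^^^^^^^^^^^^^^
AttributeError: 'float' object has no attribute 'round'
```

```bash
sed -i 's/s\["finger_gap"\].round(1)/round(s["finger_gap"],1)/' h.py
python3 -c "
from h import *
go([549.5,-218.5,215],-77.4)
import pickle;c=viewer.camera_params('wrist');im=viewer.grab_frame('wrist')
for i in range(4):
  c=viewer.camera_params('wrist');im=viewer.grab_frame('wrist')
go([549.5,-218.5,215],-77.4)
cv2.imwrite('pics/w3.png',im[:,:,::-1]);[print(proj(c,(*p,75))) for p in((532,-126.1),(549.5,-217.6),(565.9,-299))]
pickle.dump((c,im),open('w3.pkl','wb'))"
```

```text
t 4.325 ee [ 548.1 -227.9  283.3] yaw -77.0 shift [-0.0232 -0.0077  0.1707] turn [-0.004 -0.004  0.004] F [ 0.6  0.1 -0.1] gap 85.3
t 4.575 ee [ 548.3 -228.   283.4] yaw -77.0 shift [-0.0234 -0.0072  0.1709] turn [-0.004 -0.004  0.005] F [0.1 0.3 0.1] gap 85.4
[ 95.24768688 270.43959636]
[296.75073952 277.17806617]
[473.81103066 281.47722637]
```

View pics/w3.png

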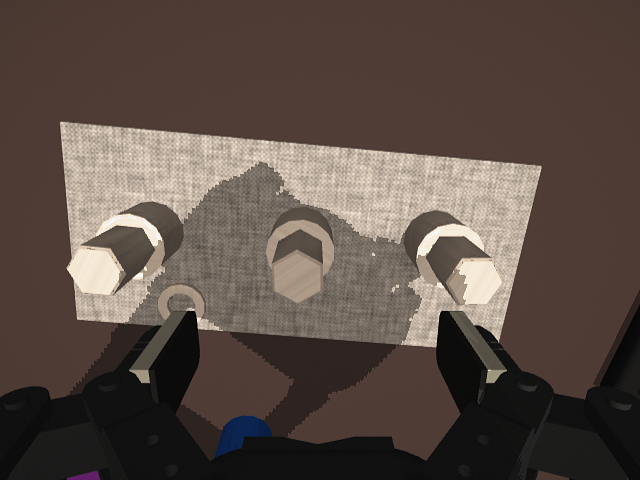

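Settled wrist view: socket 2's top is at (297,276) against a predicted (297,277), so the fits hold. Centring and descending.

Request:
step_arm --series '[[[-0.013,-0.004,0.01,-0.004,-0.004,0.004,1],[-0.012,-0.003,0.01,0,0,0,1],[0,0,0.02,0,0,0,1],[0,0,0.03,0,0,0,1],[0,0,0.03,0,0,0,1],[0,0,0.02,0,0,0,1],[0,0,0,0,0,0,1],[0,0,0,0,0,0,1]]]'

```text
time: 5.58
ee_pos: [548.7, -216.2, 231.0]
eef_rot: [[0.219, -0.976, -0.002], [-0.976, -0.219, 0.001], [-0.001, 0.002, -1.0]]
force: [0.6, 0.2, -0.5]
finger_gap: 85.3
```

```bash
python3 -c "
from h import *
go([549.7,-218,215],-77.4)"
```

```text
t 5.575 ee [ 548.7 -216.2  231. ] yaw -77.3 shift [ 0.0049 -0.0016  0.0401] turn [0.001 0.001 0.001] F [ 0.6  0.2 -0.5] gap 85.3
```

Request:
step_arm --series '[[[0.005,-0.002,0.02,0,0,0,1],[0,0,0.02,0,0,0,1],[0,0,0,0,0,0,1],[0,0,0,0,0,0,0],[0,0,0,0,0,0,0],[0,0,0,0,0,0,0],[0,0,0,0,0,0,0],[0,0,0,0,0,0,0],[0,0,0,0,0,0,0]]]' --grip_force 60

```text
time: 6.7
ee_pos: [550.2, -218.3, 214.9]
eef_rot: [[0.219, -0.976, -0.001], [-0.976, -0.219, 0.0], [-0.0, 0.001, -1.0]]
force: [0.1, 0.3, -0.3]
finger_gap: 23.1
```

```bash
python3 -c "
from h import *
go([549.7,-218,215],-77.4)"
```

```text
t 6.7 ee [ 550.2 -218.3  214.9] yaw -77.3 shift [-0.0009  0.0011 -0.0004] turn [0.    0.    0.001] F [ 0.1  0.3 -0.3] gap 23.1
```

Gripped (gap 23.1 mm). Lifting and carrying it over the nut.

Request:
step_arm --series '[[[0,0,-0.05,0,0,0,0],[0,0,-0.08,0,0,0,0],[0,0,-0.08,0,0,0,0],[0,0,-0.04,0,0,0,0],[-0.1,-0.008,0,0,0,0.02,0],[-0.132,-0.01,0,0,0,0,0],[-0.132,-0.01,0,0,0,0,0],[-0.132,-0.01,0,0,0,0,0],[-0.132,-0.01,0,0,0,0,0],[-0.132,-0.01,0,0,0,0,0],[-0.1,-0.01,0,0,0,0,0],[-0.05,0,0,0,0,0,0]]]'

```text
time: 8.2
ee_pos: [505.0, 153.6, 314.0]
eef_rot: [[0.185, -0.983, -0.005], [-0.983, -0.185, 0.001], [-0.002, 0.005, -1.0]]
force: [-0.1, -1.0, -1.5]
finger_gap: 22.9
```

Request:
step_arm --series '[[[0,0,0,0,0,0,0],[0,0,0,0,0,0,0],[0,0,0,0,0,0,0]]]'

```text
time: 8.57
ee_pos: [504.7, 153.5, 313.0]
eef_rot: [[0.187, -0.982, -0.007], [-0.982, -0.187, 0.0], [-0.002, 0.007, -1.0]]
force: [-0.1, 0.3, -2.3]
finger_gap: 23.1
```

```bash
python3 -c "
from h import *
go([493.2,161.2,275],-79.3)
import numpy as np
s=r.read_state();c=viewer.camera_params('wrist')
im=viewer.grab_frame('wrist');cv2.imwrite('pics/w4.png',im[:,:,::-1])"
```

```text
t 8.575 ee [504.7 153.5 313. ] yaw -79.2 shift [-0.0242  0.024   0.0953] turn [0.005 0.001 0.001] F [-0.1  0.3 -2.3] gap 23.1
```

View pics/w4.png

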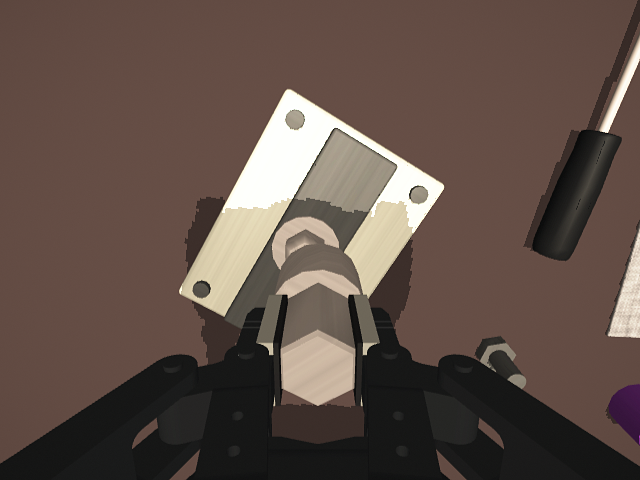

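The view shows the held socket upright just above the nut, about 14 mm off as computed. Centring, then part of the way down.

Request:
step_arm --series '[[[-0.012,0.012,0.02,0.005,0,0,0],[-0.012,0.012,0.03,0,0,0,0],[0,0,0.02,0,0,0,0],[0,0,0,0,0,0,0],[0,0,0,0,0,0,0],[0,0,0,0,0,0,0]]]'

```text
time: 9.38
ee_pos: [492.8, 160.6, 282.7]
eef_rot: [[0.185, -0.983, 0.0], [-0.983, -0.185, 0.002], [-0.002, -0.0, -1.0]]
force: [1.0, 0.2, -2.0]
finger_gap: 22.8
```

```bash
python3 -c "
from h import *
go([493.2,161.2,262],-79.3)"
```

```text
t 9.375 ee [492.8 160.6 282.7] yaw -79.3 shift [-0.0012 -0.0013  0.0518] turn [-0.     0.001 -0.001] F [ 1.   0.2 -2. ] gap 22.8
```

Request:
step_arm --series '[[[-0.001,-0.002,0.02,0,0,0,0],[0,0,0.02,0,0,0,0],[0,0,0.006,0,0,0,0],[0,0,0.006,0,0,0,0],[0,0,0.006,0,0,0,0],[0,0,0.006,0,0,0,0]]]'

```text
time: 10.12
ee_pos: [493.9, 161.2, 255.6]
eef_rot: [[0.185, -0.983, 0.001], [-0.983, -0.185, 0.002], [-0.001, -0.001, -1.0]]
force: [0.4, -2.2, -1.0]
finger_gap: 23.1
```

```bash
python3 -c "
from h import *
go([493.2,161.2,245],-79.3)"
```

```text
t 10.125 ee [493.9 161.2 255.6] yaw -79.3 shift [-0.0004  0.0016  0.0266] turn [-0.001  0.001 -0.   ] F [ 0.4 -2.2 -1. ] gap 23.1
```

Request:
step_arm --series '[[[0,0.001,0.006,0,0,0,0],[0,0,0.006,0,0,0,0],[0,0,0.006,0,0,0,0],[0,0,0.005,0,0,0,0],[0,0,0.004,0,0,0,0],[0,0,0,0,0,0,0]]]'

```text
time: 10.88
ee_pos: [493.6, 161.0, 244.8]
eef_rot: [[0.185, -0.983, 0.002], [-0.983, -0.185, 0.002], [-0.001, -0.002, -1.0]]
force: [-2.0, -0.9, 1.3]
finger_gap: 23.1
```

```bash
python3 -c "
from h import *
go([493.2,161.2,245],-79.3)"
```

```text
t 10.875 ee [493.6 161.  244.8] yaw -79.3 shift [-0.0007  0.0009 -0.0004] turn [-0.002  0.001 -0.   ] F [-2.  -0.9  1.3] gap 23.1
```

It went down to the expected 245 mm with almost no force, so socket 2 looks right. A gentle push to seat it fully, then a visual check.

Request:
step_arm --series '[[[0,0,0.004,0,0,0,0],[0,0,0.004,0,0,0,0],[0,0,0.003,0,0,0,0],[0,0,0.002,0,0,0,0]]]'

```text
time: 11.38
ee_pos: [493.1, 160.9, 244.8]
eef_rot: [[0.185, -0.983, 0.005], [-0.983, -0.185, 0.002], [-0.001, -0.006, -1.0]]
force: [-2.9, -2.6, 13.7]
finger_gap: 22.8
```

```bash
python3 -c "
from h import *
go([493.2,161.2,245],-79.3)
f=[]
for n,p in(('scene',(303,203)),('side',(266,203))):
    f.append(cv2.resize(viewer.grab_frame(n)[p[1]-50:p[1]+50,p[0]-40:p[0]+40],None,fx=5,fy=5,interpolation=cv2.INTER_CUBIC))
    print(n,proj(n,[493.2,161.2,33])-np.array(p)+[40,50],proj(n,[493.2,161.2,67])-np.array(p)+[40,50])
cv2.imwrite('pics/f.png',np.hstack(f)[:,:,::-1])
go([493.2,161.2,245],-79.3)"
```

```text
t 11.375 ee [493.1 160.9 244.8] yaw -79.3 shift [-0.0008 -0.0004 -0.0006] turn [-0.004  0.001 -0.   ] F [-2.9 -2.6 13.7] gap 22.8
scene [40.05348279 55.88844166] [39.85947878 46.39304108]
side [40.01081029 58.92773493] [39.09783429 46.71717158]
t 11.475 ee [493.1 160.9 244.7] yaw -79.3 shift [-0.0008 -0.0003 -0.0007] turn [-0.004  0.001 -0.   ] F [-5.  -3.6 20.8] gap 23.0
```

View pics/f.png

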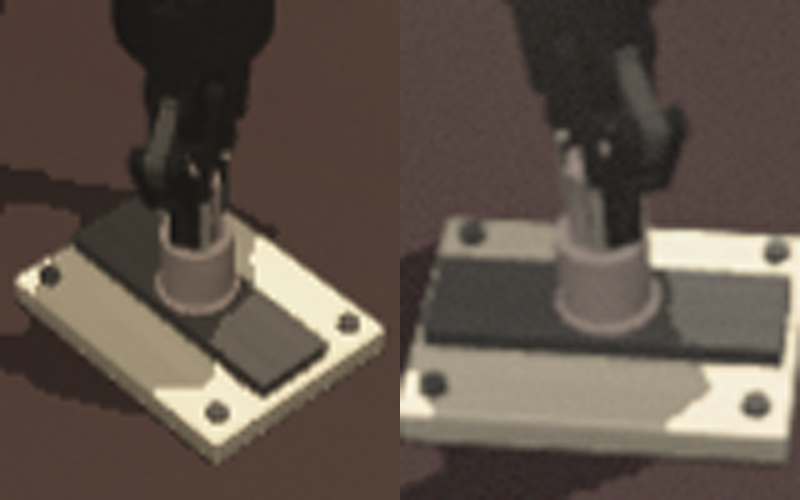

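Both views show the barrel sitting flat on the washer and upright, with contact force up to about 20 N and no further travel. I'll ease the push, then check that the other objects haven't moved.

Request:
step_arm --series '[[[0,0,0,-0.003,0,0,0],[0,0,0.001,0,0,0,0],[0,0,0.001,0,0,0,0]]]'

```text
time: 11.85
ee_pos: [493.5, 160.9, 244.8]
eef_rot: [[0.185, -0.983, 0.003], [-0.983, -0.185, 0.002], [-0.001, -0.003, -1.0]]
force: [-3.1, -2.5, 17.7]
finger_gap: 23.1
```

```bash
python3 -c "
from h import *
for i in range(6): im=viewer.grab_frame('side')
a=cv2.imread('pics/side0.png')[:,:,::-1].astype(int); d=np.abs(a-im).mean(2)
for k,p in dict(S1=(323,316),S3=(379,405),S2=(350,361),washer=(302,346),bolt=(251,281),drv=(325,271),mug=(432,255),post=(450,335),pad=(380,190),tin=(280,137),blue=(249,385)).items(): print(k,d[p[1]-18:p[1]+18,p[0]-14:p[0]+14].mean().round(1))
go([493.2,161.2,245],-79.3)"
```

```text
S1 6.4
S3 6.7
S2 42.6
washer 7.4
bolt 3.7
drv 3.6
mug 6.5
post 5.4
pad 5.3
tin 49.8
blue 4.5
t 12.15 ee [493.5 160.9 244.8] yaw -79.3 shift [-0.0008  0.0005 -0.0006] turn [-0.002  0.001 -0.   ] F [-2.2 -2.1 13.2] gap 22.9
```

```bash
python3 -c "
from h import *
print(r.close_job())"
```

```text
the job is handed in; nothing more can be done
None
```

Socket 2, the middle one, fits. It is pushed fully home over the nut, upright and still held in the gripper. It was the first one I tried, so sockets 1 and 3 were never touched and still stand on the mat.

**Final checks before hand-in (12.15 s):**
- **Seating:** the tool stopped at 244.8 mm, which puts the socket mouth on the washer at 33 mm. A wrong socket would have stopped at 258 mm or higher.
- **Hold:** the push at the end was about 13 N, tilt was under 0.3°, and the jaws read 22.9 mm on the nominally 24 mm shank. Scene and side pictures showed the barrel flat on the washer.
- **Rest of the bench:** comparing side pictures from before and after, everything checked was unchanged except the tin. Its patch differed, probably because the arm stands in front of it in that view. I didn't confirm this, but the arm's path never went near the tin.

**Disagreements:** for the nut's x position the scene and side cameras differed by about 6 mm, so I used the wrist camera, which fell between them. For socket 2 the wrist camera and the other two differed by about 2 mm. The socket went on without noticeable force.

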